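Show where the stray glue stick belongs

ROBOT

A 6-joint arm with a two-finger parallel gripper is mounted at the origin on the work surface. World frame = base frame: x ahead of the robot, y to its left, z up, the work surface at z = 0. Lengths are in m, angles in rad, forces in N, time in s.
With the tool pointing down it reaches from about 0.35 to 0.925 m from the base axis. Payload 6.4 kg.
Tool frame: the origin (TCP) lies on the centre line of the jaws, within the pads' length; the fingertips stand 17 mm ahead of it and the grasp point (between the pads) lies 2 mm behind it; z points along the fingers, y is the direction in which the jaws open and shut (so a half turn about z gives the same grasp; the last joint's range is limited). The gripper opens to 94 mm and grips with 3 to 60 N. Pads are 16 mm wide; open, the fingers measure 119 mm over their backs; the gripper's body (75 mm by 177 mm) begins 78 mm behind the grasp point.
Start: joints at [-1.457, 0.245, 1.558, -0, 1.339, -0.174], TCP at [0.185, -0.623, 0.186] pointing down, gripper open.
Joint ranges: [-3.13, 3.13], [-1.02, 2.26], [0.13, 2.54], [-0.95, 4.09], [0.21, 2.88], [-2.74, 2.74]. Speed limits (rad/s): [2.57, 2.57, 3.14, 3.14, 3.14, 3.14].

INTERFACE

Orientations are given as [roll, pitch, yaw] about the fixed x, y, z axes, in that order (R = Rz(yaw) Ry(pitch) Rx(roll)).
In Python, from bench import status, cams, ctrl, spotter gives the robot as it stands. The module is installed in compiled form; this text tells all that it offers.
- The arm moves only by the tool step_arm, never from a script. Its argument "series" is a list of rows, each an object of numbers: "claw": the opening, from -1 (shut) to 1 (fully open); "x", "y", "z": the shift along the world's x, y, z in cm; "yaw": the turn about the world's z in rad. A call has 1 to 12 rows; each row shifts and turns the commanded pose from where the row before left it; what a row does not reach is not made up. A row lasts 1/8 s, in which the tool goes at most 62.5 mm and 10.7 degrees, less where a joint would pass 70% of its speed; a pose out of reach is approached as far as the arm can. A call is refused whole if a number of a shift passes 6.25 or a number of a turn 0.188, either way. A call with a gripper value outside its range is refused whole. The fingers move at their own pace and stop on an object; "newtons" is the grip in N (left out, the last holds). Time passes only in rows, so rows that do not move let the fingers close. It gives the time, the measured TCP pose, the force and the opening at its end, in the units of the state.
- status.observe(): the state, without advancing time (a new reading comes with each control period).
- cams.grab_frame(name): name is "scene" or "top"; returns the picture (480x640x3 uint8, blue, green, red); there is no depth.
- cams.camera_model(name): a dict with "K" (3x3 intrinsics, pixels), "k1" (the pictures are not rectified: a ray, as slopes to the right and down, at radius r is drawn at 1 + k1 r^2 times it, then the intrinsics apply), "camera_from_world" (4x4, takes a point from world to camera coordinates). Camera axes: x right, y up, looking along -z (the intrinsics and any distortion apply to the point x, -y, -z); pixel columns grow to the right and rows downward; lengths in m; the calibration is good to about 2 mm. A picture is of the moment at which its call begins. camera_model takes no time and is no camera call.
- ctrl.close_job(): hands the job in, once; it reports no verdict.
Trained networks look in the newest picture that a camera, given by its name, has taken for a name from the list of things; names that differ only in an ending like _2 or _b are one class to them, and where a whole thing is asked for, a point or a joint stands for the part that bears it (a point fixed in the world has none). Each returns a list of dicts, best first, with "confidence" (0 to 1); they miss things now and then, are a little off and sometimes report something else, mostly with a low value. They report only what shows in the picture. A call takes as long as a camera call. They do not tell look-alikes from the thing itself.
- spotter.look_for(camera, query): "centre" ([x, y, z] in m, in the coordinates of the camera as it stood for that picture, good to about 4 mm: the middle of the surface that is visible of it).
- spotter.silhouettes(camera, query): "region" (480x640 bool, what is visible of it).
The state is a dict: "time_s": time; "q": joint angles; "joint_velocities": joint speeds; "joint_efforts": joint torques, N m; "tool_pos": TCP position; "orientation": TCP orientation; "force": force on the tool from outside, world axes, zero at the start; "wrist_torque": the same for the moment, N m; "gripper_width": finger opening in m.
Only numpy, scipy, OpenCV 4.12 (cv2) and the standard library are available. Lean on these libraries where they do the work, as an engineer would, in place of code of your own. Each camera call takes 0.05 s, during which the arm holds its last target.

TASK

The craft lesson is over and one glue stick is still standing out on the cutting mat: show the learner where it goes. Point from above at the top of that stray glue stick, fingertips about two centimetres over it, and stay there for two seconds; then point in the same way at the one empty hole in the wooden glue-stick block, fingertips about two centimetres over its mouth, for two seconds, and finish still pointing there. It is the learner who will put the stick away, so touch nothing and move nothing.

Things in the scene. Friction and masses are not known exactly. Their poses are not given: they have to be found in the camera images.
- stray_top (a point): the stray glue stick: a capped twist-up glue stick, 26 mm across and 98 mm tall (grey twist base, white barrel, flat blue cap), standing upright and loose on the dark green cutting mat (300 x 220 mm, 3 mm thick); it is the same as the five sticks in the wooden block. This point is the centre of the flat top of its cap, about 101 mm above the table; z up
- empty_hole (a point): the one empty hole of the wooden block: round, 30 mm across, 45 mm deep, dark felt at the bottom. This point is the centre of its mouth, level with the block's top face, 60 mm above the table; z up. Any of the six holes may be the empty one. The sides of the nearest sticks are 47 mm from its axis: room for closed fingers, not for wide-open ones
- block: the glue-stick block: a heavy, fixed wooden block, 125 mm (its x) x 185 mm (its y) x 60 mm tall, with six upright holes in two rows of three (at x = -30 and 30 mm; y = -60, 0 and 60 mm). Five of them hold glue sticks, which rise 53 mm above its top face. Origin: centre of its underside, on the table. It may stand on the left or the right of the table, turned; the mat is on the other side
- stick1_top (a point): a glue stick that is in its place in the block (1 of 5), loose in its hole: 26 mm across, 98 mm tall. This point is the centre of the top of its cap, 113 mm above the table
- stick2_top (a point): a glue stick that is in its place in the block (2 of 5), loose in its hole: 26 mm across, 98 mm tall. This point is the centre of the top of its cap, 113 mm above the table
- stick3_top (a point): a glue stick that is in its place in the block (3 of 5), loose in its hole: 26 mm across, 98 mm tall. This point is the centre of the top of its cap, 113 mm above the table
- stick4_top (a point): a glue stick that is in its place in the block (4 of 5), loose in its hole: 26 mm across, 98 mm tall. This point is the centre of the top of its cap, 113 mm above the table
- stick5_top (a point): a glue stick that is in its place in the block (5 of 5), loose in its hole: 26 mm across, 98 mm tall. This point is the centre of the top of its cap, 113 mm above the table
- bottle_top (a point): a white glue squeeze bottle with a tapering blue spout, standing loose on the mat: 52 mm across, 160 mm tall. This point is the tip of the spout, about 163 mm above the table
- paint_top (a point): a white paint bottle with round shoulders and a narrow blue flip cap, standing loose on the mat: 38 mm across, 115 mm tall. This point is the centre of its cap's top, about 118 mm above the table
- pot_top (a point): a squat white screw-top pot with a blue lid, standing loose on the mat: 54 mm across, 46 mm tall. This point is the centre of its lid's top, about 49 mm above the table
Mind the look-alikes: they are no part of the job. Leave any pink look-alike of the part that bears stray_top alone.

How it is judged:
By the outcome, as a careful person would: the job done as asked, in the order asked, and still so for the second after the job is handed in, with the robot touching nothing.
It also fails if it takes over 48 s, if anything falls off the work surface, if the arm or the gripper's body presses on something with over 40 N, if the wrist force passes 120 N, or if a joint passes its speed limit or range.

## Working session

There is one attempt and no reset: what is moved stays moved. The work goes in short steps, Python scripts to look and compute and a tool call to move; the robot and the scene stay as the last step left them, time stands still between calls to the robot, and variables do not carry over. Pictures are saved under pics/ and viewed, and the job is handed in when it is done.

Besides the shell and the picture viewer there is one more tool, called after "Call:" by a JSON object that holds its "method" and its "body". step_arm: Moves the arm, as the interface text tells. Its arguments: {"type":"object","properties":{"series":{"type":"array","items":{"type":"object","properties":{"claw":{"type":"number"},"x":{"type":"number"},"y":{"type":"number"},"z":{"type":"number"},"yaw":{"type":"number"}}}},"newtons":{"type":"number"}},"required":["series"]}

```bash
mkdir -p pics; python3 - <<'E'
from bench import status,cams,ctrl,spotter
import cv2
for n in("scene","top"):
    cv2.imwrite(f"pics/{n}0.png",cams.grab_frame(n)); m=cams.camera_model(n); print(n,m)
s=status.observe(); print(s)
E
```

```text
scene {'K': array([[612.01942148,   0.        , 326.47438381],
       [  0.        , 612.01942148, 247.43881455],
       [  0.        ,   0.        ,   1.        ]]), 'k1': -0.0038818208868952576, 'camera_from_world': array([[ 0.11968204,  0.99276029, -0.0101596 , -0.07440695],
       [-0.81827053,  0.10443123,  0.56526759,  0.32000126],
       [ 0.5622362 , -0.05933908,  0.82484503, -1.41671421],
       [ 0.        ,  0.        ,  0.        ,  1.        ]])}
top {'K': array([[432.99179753,   0.        , 325.14946636],
       [  0.        , 432.99179753, 237.8842867 ],
       [  0.        ,   0.        ,   1.        ]]), 'k1': -0.07827305096274312, 'camera_from_world': array([[ 0.01447742, -0.99953174,  0.02695763, -0.00661825],
       [ 0.99567988,  0.01688414,  0.09130444, -0.48515551],
       [-0.09171684,  0.02551931,  0.99545808, -0.83963886],
       [ 0.        ,  0.        ,  0.        ,  1.        ]])}
{'time_s': 0.1, 'q': array([-1.45709745e+00,  2.45705785e-01,  1.55887580e+00,  2.30919148e-05,
        1.33871731e+00, -1.74087359e-01]), 'joint_velocities': array([ 1.24612827e-04,  1.51189883e-06, -3.09165134e-03,  1.72112698e-03,
       -5.00086955e-04,  2.93573126e-06]), 'joint_efforts': array([ 3.71927335e-04, -4.16912770e+01, -3.15526593e+01,  6.86797500e-02,
        3.09755816e-02, -5.07797120e-05]), 'tool_pos': array([ 0.18444401, -0.62268708,  0.18518895]), 'orientation': array([-3.13991609e+00, -3.17661205e-04,  2.87780634e-01]), 'force': array([ 1.34989236, -0.48303908,  0.35342075]), 'wrist_torque': array([0.00010547, 0.047045  , 0.0333845 ]), 'gripper_width': 0.09402975252004468}
```

View pics/scene0.png

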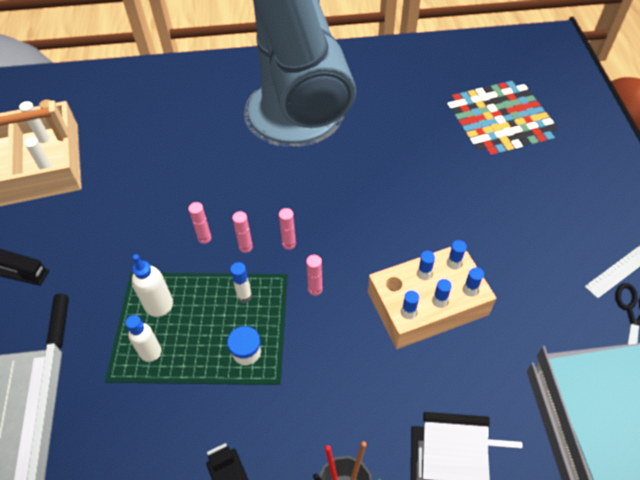

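View pics/top0.png

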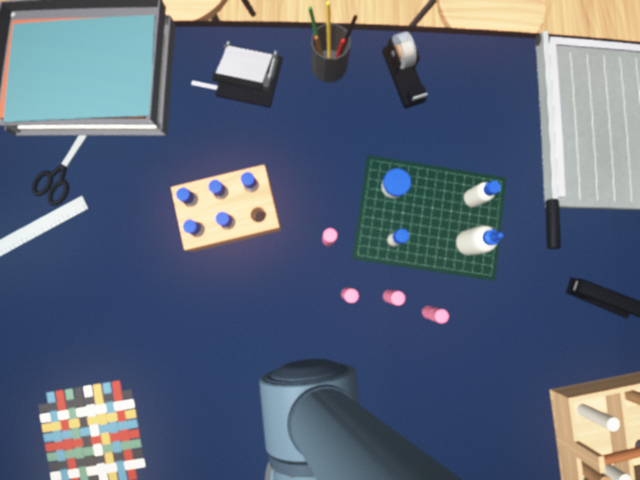

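Scene: stray stick's cap is at about (239,268) on the mat, and the empty hole at (395,284). Top: cap at (402,236), hole at (259,214). The four pink sticks are look-alikes, off the mat.

```bash
cat > h.py <<'E'
import numpy as np,cv2
from bench import status,cams,spotter
def ray(n,uv):
    m=cams.camera_model(n);K=m["K"];k=m["k1"];T=m["camera_from_world"]
    p=cv2.undistortPoints(np.array([[uv]],float),K,np.array([k,0,0,0.]))[0,0]
    d=T[:3,:3].T@np.array([p[0],-p[1],-1]);o=-T[:3,:3].T@T[:3,3]
    return o,d
def atz(n,uv,z):
    o,d=ray(n,uv);return o+d*(z-o[2])/d[2]
def proj(n,P):
    m=cams.camera_model(n);T=m["camera_from_world"];c=T[:3,:3]@P+T[:3,3]
    return cv2.projectPoints(np.array([[c[0],-c[1],-c[2]]]),np.zeros(3),np.zeros(3),m["K"],np.array([m["k1"],0,0,0.]))[0].ravel()
def w(n,c):
    T=cams.camera_model(n)["camera_from_world"];return T[:3,:3].T@(np.array(c)-T[:3,3])
E
python3 - <<'E'
from h import *
np.set_printoptions(precision=4,suppress=True)
ims={n:cams.grab_frame(n) for n in("scene","top")}
for n in ims:
    for q in("stray_top","empty_hole","stick1_top","block","bottle_top","paint_top","pot_top"):
        for r in spotter.look_for(n,q): 
            P=w(n,r["centre"]);print(n,q,round(r["confidence"],2),P,proj(n,P))
crops=[("scene",(239,268)),("scene",(395,284)),("top",(402,236)),("top",(259,214))]
t=[]
for n,(u,v) in crops:
    t.append(cv2.resize(ims[n][v-20:v+20,u-20:u+20],None,fx=7,fy=7,interpolation=cv2.INTER_NEAREST))
cv2.imwrite("pics/crops.png",np.vstack([np.hstack(t[:2]),np.hstack(t[2:])]))
E
```

```text
scene stray_top 0.9 [ 0.4932 -0.137   0.0689] [239.8482 280.9844]
scene stray_top 0.87 [ 0.3469 -0.204   0.0619] [201.8199 221.0818]
scene stray_top 0.83 [ 0.3821 -0.126   0.0657] [243.604  230.6393]
scene stray_top 0.81 [ 0.4975 -0.0046  0.0677] [315.0936 275.3528]
scene stray_top 0.76 [ 0.3889 -0.0458  0.0639] [286.838  229.7096]
scene stick1_top 0.63 [0.5588 0.2585 0.0971] [472.7518 280.1021]
scene block 0.72 [0.5638 0.1773 0.057 ] [423.4574 299.5852]
scene bottle_top 0.66 [ 0.4993 -0.2855  0.0932] [150.949  286.0074]
scene paint_top 0.68 [ 0.5899 -0.3014  0.0794] [140.9407 338.6178]
scene pot_top 0.7 [ 0.6013 -0.1351  0.0497] [244.9918 341.3428]
top stray_top 0.75 [ 0.4835 -0.1311  0.1006] [398.7422 236.1282]
top stray_top 0.75 [ 0.3382 -0.2016  0.0871] [435.1869 316.2336]
top stray_top 0.7 [ 0.3735 -0.1256  0.0926] [394.8545 296.6498]
top stray_top 0.49 [ 0.4825 -0.0075  0.0945] [330.8495 235.8016]
top empty_hole 0.65 [0.5227 0.1345 0.0163] [258.9288 218.4662]
top stick1_top 0.74 [0.547  0.2524 0.1128] [187.1739 196.6976]
top block 0.88 [0.5359 0.1847 0.061 ] [229.9492 207.9836]
top bottle_top 0.76 [ 0.4793 -0.2822  0.0954] [478.6599 240.0388]
top bottle_top 0.56 [ 0.5922 -0.1391  0.0508] [397.7021 183.4698]
top paint_top 0.88 [ 0.5723 -0.294   0.0792] [480.4386 192.5547]
top paint_top 0.28 [ 0.5906 -0.1351  0.0491] [395.501  184.4212]
top paint_top 0.15 [0.5777 0.1477 0.1121] [245.8672 180.8499]
top pot_top 0.76 [ 0.592  -0.1375  0.0482] [396.6225 183.835 ]
```

View pics/crops.png

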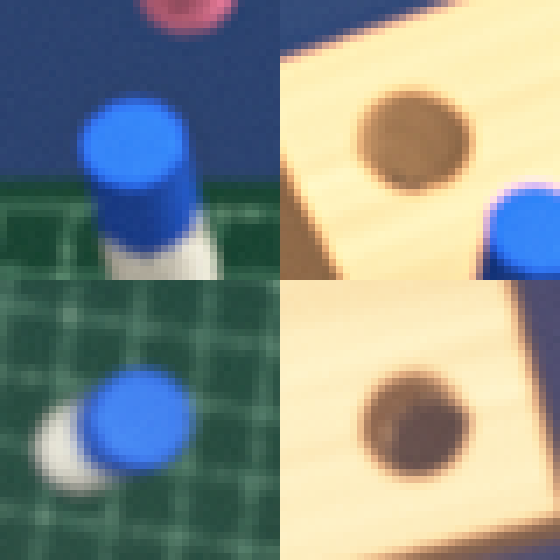

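The crops show clean outlines of the cap top and the hole mouth, so I'll intersect their centres with the known heights.

```bash
python3 - <<'E'
from h import *
np.set_printoptions(precision=4,suppress=True)
for nm,z,a,b in(("stray",.101,(237.6,267.8),(401.2,235.5)),("hole",.06,(393.6,283.5),(257.8,214.1))):
    print(nm,atz("scene",a,z),atz("top",b,z))
# other caps by blue in top / scene
for n in("scene","top"):
    im=cams.grab_frame(n)
    hsv=cv2.cvtColor(im,cv2.COLOR_BGR2HSV)
    m=((hsv[...,0]>100)&(hsv[...,0]<118)&(hsv[...,1]>140)&(hsv[...,2]>225)).astype(np.uint8)
    k,l,st,c=cv2.connectedComponentsWithStats(m)
    for i in range(1,k):
        if st[i,4]>40: print(n,c[i],st[i,4],atz(n,c[i],.113))
E
```

```text
stray [ 0.4862 -0.1365  0.101 ] [ 0.4847 -0.1355  0.101 ]
hole [0.5269 0.1312 0.06  ] [0.5251 0.1312 0.06  ]
scene [459.0242 245.9597] 124 [0.4975 0.2471 0.113 ]
scene [427.384 256.544] 125 [0.5122 0.1882 0.113 ]
scene [143.9293 268.4242] 99 [ 0.4752 -0.2934  0.113 ]
scene [237.5385 268.1308] 130 [ 0.4947 -0.1354  0.113 ]
scene [476.3386 273.3228] 127 [0.5557 0.2624 0.113 ]
scene [444.0169 284.9831] 118 [0.5712 0.2035 0.113 ]
scene [411.344 296.704] 125 [0.5863 0.1455 0.113 ]
scene [133.3662 321.5282] 142 [ 0.5755 -0.3055  0.113 ]
scene [243.237 340.461] 692 [ 0.6309 -0.1316  0.113 ]
top [396.6849 181.6575] 511 [ 0.5816 -0.1251  0.113 ]
top [247.28 178.63] 100 [0.5816 0.1452 0.113 ]
top [215.1848 185.9891] 92 [0.5672 0.2025 0.113 ]
top [493.9892 186.6452] 93 [ 0.577  -0.3068  0.113 ]
top [182.7579 193.8947] 95 [0.5519 0.2605 0.113 ]
top [189.6316 226.0105] 95 [0.494  0.2454 0.113 ]
top [401.4667 235.4583] 120 [ 0.4835 -0.1336  0.113 ]
top [488.3056 237.3194] 72 [ 0.4829 -0.2936  0.113 ]
```

Call:
{"method": "step_arm", "body": {"series": [{"z": 2, "claw": -1}, {"z": 3, "claw": -1}, {"z": 2, "claw": -1}, {"claw": -1}, {"claw": -1}]}}

```text
invalid input at $.series[0]: expected keys claw, x, y, z, yaw
```

Call:
{"method": "step_arm", "body": {"series": [{"x": 1.5, "y": 2.4}, {"x": 2.5, "y": 4}, {"x": 2.5, "y": 4}, {"x": 2.5, "y": 4}, {"x": 2.5, "y": 4}, {"x": 2.5, "y": 4}, {"x": 2.5, "y": 4}, {"x": 2.5, "y": 4}, {"x": 2.5, "y": 4}, {"x": 2.5, "y": 4}, {"x": 2.5, "y": 4}, {"x": 1.5, "y": 2.4}]}}

```text
invalid input at $.series[0]: expected keys claw, x, y, z, yaw
```

Call:
{"method": "step_arm", "body": {"series": [{"x": 1, "y": 2}, {}, {}]}}

```text
invalid input at $.series[0]: expected keys claw, x, y, z, yaw
```

Call:
{"method": "step_arm", "body": {"series": [{"x": 0, "y": 0, "z": 2, "yaw": 0, "claw": -1}, {"x": 0, "y": 0, "z": 3, "yaw": 0, "claw": -1}, {"x": 0, "y": 0, "z": 2, "yaw": 0, "claw": -1}, {"x": 0, "y": 0, "z": 0, "yaw": 0, "claw": -1}]}}

```text
time_s: 1.5
tool_pos: [0.1847, -0.6245, 0.2592]
orientation: [3.137, 0.001, 0.288]
force: [-0.7, -0.4, -0.1]
gripper_width: 0.0576
```

Call:
{"method": "step_arm", "body": {"series": [{"x": 1.5, "y": 2.4, "z": 0, "yaw": 0, "claw": -1}, {"x": 2.5, "y": 4, "z": 0, "yaw": 0, "claw": -1}, {"x": 2.5, "y": 4, "z": 0, "yaw": 0, "claw": -1}, {"x": 2.5, "y": 4, "z": 0, "yaw": 0, "claw": -1}, {"x": 2.5, "y": 4, "z": 0, "yaw": 0, "claw": -1}, {"x": 2.5, "y": 4, "z": 0, "yaw": 0, "claw": -1}, {"x": 2.5, "y": 4, "z": 0, "yaw": 0, "claw": -1}, {"x": 2.5, "y": 4, "z": 0, "yaw": 0, "claw": -1}, {"x": 2.5, "y": 4, "z": 0, "yaw": 0, "claw": -1}, {"x": 2.5, "y": 4, "z": 0, "yaw": 0, "claw": -1}, {"x": 2.5, "y": 4, "z": 0, "yaw": 0, "claw": -1}, {"x": 1.5, "y": 2.4, "z": 0, "yaw": 0, "claw": -1}]}}

```text
time_s: 3.0
tool_pos: [0.4647, -0.1731, 0.255]
orientation: [-3.14, 0.001, 0.29]
force: [0.3, -0.9, 0.2]
gripper_width: 0.0006
```

Call:
{"method": "step_arm", "body": {"series": [{"x": 1.5, "y": 2.5, "z": 0, "yaw": 0, "claw": -1}, {"x": 0.6, "y": 1.4, "z": 0, "yaw": 0, "claw": -1}, {"x": 0, "y": 0, "z": 0, "yaw": 0, "claw": -1}, {"x": 0, "y": 0, "z": 0, "yaw": 0, "claw": -1}]}}

```text
time_s: 3.5
tool_pos: [0.4851, -0.1369, 0.2559]
orientation: [-3.142, 0.001, 0.287]
force: [0.0, -0.3, 0.1]
gripper_width: 0.0004
```

Call:
{"method": "step_arm", "body": {"series": [{"x": 0, "y": 0, "z": -2, "yaw": 0, "claw": -1}, {"x": 0, "y": 0, "z": -2.5, "yaw": 0, "claw": -1}, {"x": 0, "y": 0, "z": -2.2, "yaw": 0, "claw": -1}, {"x": 0, "y": 0, "z": -1.5, "yaw": 0, "claw": -1}, {"x": 0, "y": 0, "z": -1, "yaw": 0, "claw": -1}, {"x": 0, "y": 0, "z": -0.5, "yaw": 0, "claw": -1}, {"x": 0, "y": 0, "z": 0, "yaw": 0, "claw": -1}, {"x": 0, "y": 0, "z": 0, "yaw": 0, "claw": -1}]}}

```text
time_s: 4.5
tool_pos: [0.4859, -0.1365, 0.1598]
orientation: [3.141, -0.001, 0.288]
force: [-0.9, -0.2, -0.3]
gripper_width: 0.0007
```

```bash
python3 - <<'E'
from h import *
im=cams.grab_frame("scene"); a=im[160:400,80:400]; cv2.imwrite("pics/s1.png",cv2.resize(a,None,fx=2.5,fy=2.5,interpolation=cv2.INTER_CUBIC))
s=status.observe();p=s["tool_pos"];print(p,s["orientation"],proj("scene",p-[0,0,.017]))
E
```

```text
[ 0.48593521 -0.13646636  0.15983899] [ 3.14070900e+00 -8.77643488e-04  2.87927864e-01] [234.35429412 254.13486433]
```

View pics/s1.png

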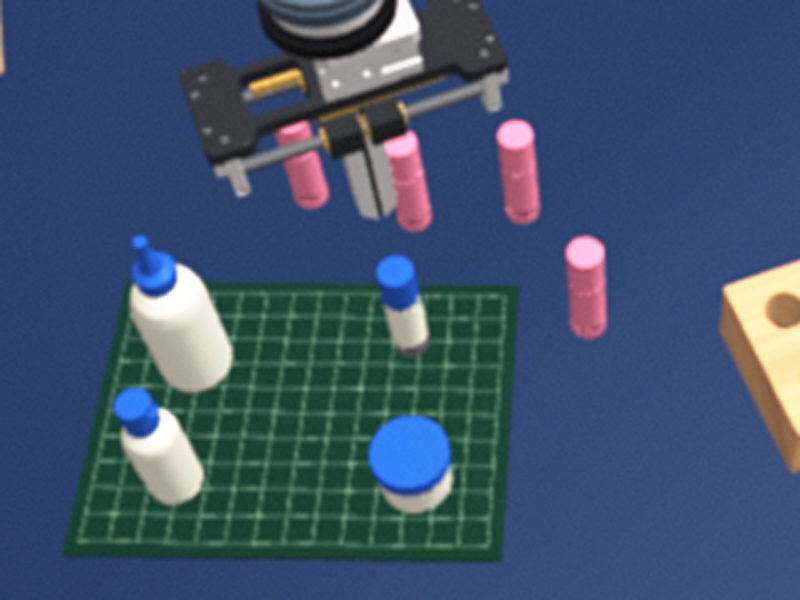

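```bash
python3 - <<'E'
from h import *
ims=[]
for n,(u,v) in(("scene",(234,252)),("top",(400,236))):
    im=cams.grab_frame(n); ims.append(cv2.resize(im[v-40:v+40,u-40:u+40],None,fx=5,fy=5,interpolation=cv2.INTER_CUBIC))
    p=status.observe()["tool_pos"];print(p,proj(n,p-[0,0,.017]),proj(n,p),(u-40,v-40))
cv2.imwrite("pics/s2.png",np.hstack(ims))
E
```

```text
[ 0.48586576 -0.13640889  0.1597589 ] [234.39391186 254.12359255] [233.0023499  248.35778891] (194, 212)
[ 0.48580509 -0.13637619  0.15964668] [406.54770582 232.51505702] [408.69644784 231.47171734] (360, 196)
```

View pics/s2.png

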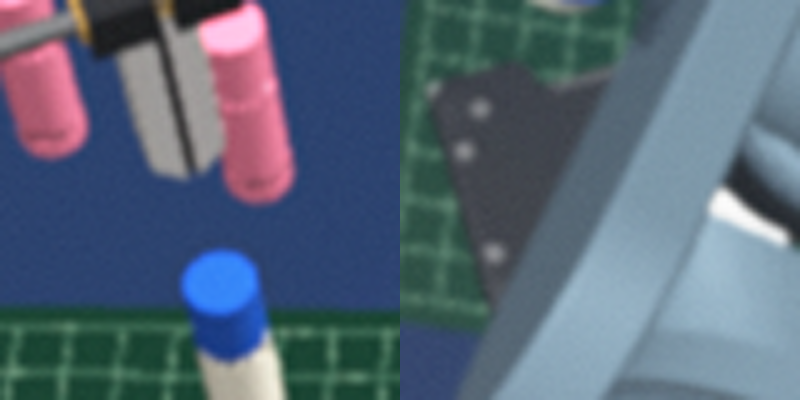

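```bash
python3 - <<'E'
from h import *
im=cams.grab_frame("scene"); u,v=230,240
a=im[v-35:v+35,u-35:u+35].astype(float); a=np.clip((a/255)**.5*255,0,255).astype(np.uint8)
a=cv2.resize(a,None,fx=8,fy=8,interpolation=cv2.INTER_CUBIC)
p=status.observe()["tool_pos"]
for dz in(-.017,0,.08):
    q=proj("scene",p+[0,0,dz]); print(dz,q); cv2.drawMarker(a,tuple(int(t) for t in (q-[u-35,v-35]+.5)*8),(0,255,0),0,12,1)
cv2.imwrite("pics/s3.png",a)
E
```

```text
-0.017 [234.43303711 254.11898093]
0 [233.04231548 248.35433092]
0.08 [225.94067911 218.91307812]
```

View pics/s3.png

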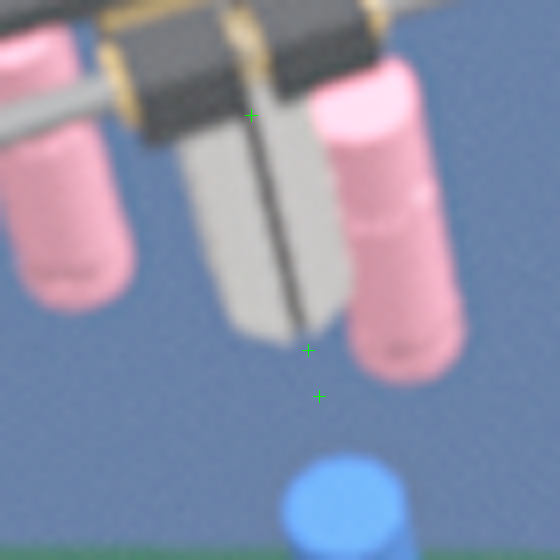

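```bash
python3 - <<'E'
from h import *
print(proj("scene",np.zeros(3)),proj("scene",np.array([0,0,.05])))
ims=[]
for n,(u,v) in(("scene",(256,180)),("top",(385,232))):
    im=cams.grab_frame(n); a=im[v-32:v+32,u-32:u+32].astype(float);a=np.clip((a/255)**.6*255,0,255).astype(np.uint8)
    ims.append(cv2.resize(a,None,fx=6,fy=6,interpolation=cv2.INTER_CUBIC))
cv2.imwrite("pics/s4.png",np.hstack(ims))
E
```

```text
[294.3373484  109.22738235] [293.14949     92.51800832]
```

View pics/s4.png

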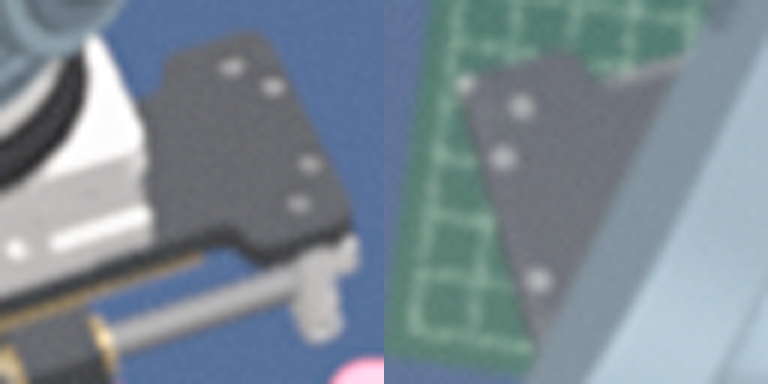

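```bash
python3 - <<'E'
from h import *
np.set_printoptions(precision=4,suppress=True)
S={'B':(273,86),'C':(310,164),'D':(299,203)};T={'B':(538,280),'C':(503,158),'D':(522,107)}
p=status.observe()["tool_pos"];yaw=.288
R=np.array([[np.cos(yaw),np.sin(yaw)],[-np.sin(yaw),np.cos(yaw)]])
for k in S:
    o1,d1=ray("scene",(224+S[k][0]/6-.4,148+S[k][1]/6-.4));o2,d2=ray("top",(353+(T[k][0]-384)/6-.4,200+T[k][1]/6-.4))
    M=np.stack([d1,-d2],1);t=np.linalg.lstsq(M,o2-o1,rcond=None)[0]
    a,b=o1+t[0]*d1,o2+t[1]*d2;P=(a+b)/2
    print(k,P,"gap",np.linalg.norm(a-b),"rel to TCP in tool yaw",R@(P-p)[:2],P[2]-p[2])
E
```

```text
B [ 0.4483 -0.0611  0.3166] gap 0.000444375648643232 rel to TCP in tool yaw [-0.0145  0.0828] 0.15716928673608188
C [ 0.4749 -0.0536  0.3168] gap 0.0002225289190079237 rel to TCP in tool yaw [0.0132 0.0824] 0.15739397609944072
D [ 0.4864 -0.0574  0.3163] gap 0.00048649710859792223 rel to TCP in tool yaw [0.0231 0.0754] 0.15692248274449216
```

```bash
python3 - <<'E'
from h import *
np.set_printoptions(precision=4,suppress=True)
p=status.observe()["tool_pos"]
for name,uv in(("tipcentre dark line end",(195+302/8-.5,205+333/8-.5)),("lowest",(195+292/8-.5,205+343/8-.5))):
    o,d=ray("scene",uv)
    for off in(0,.004,.008,.011):
        x=p[0]+off*np.cos(.288); t=(x-o[0])/d[0]; P=o+t*d; print(name,off,P,"z rel TCP",P[2]-p[2],"y rel",P[1]-p[1]-off*np.sin(.288))
E
```

```text
tipcentre dark line end 0 [ 0.4856 -0.1368  0.1659] z rel TCP 0.006560160102385304 y rel -0.00047555074165805955
tipcentre dark line end 0.004 [ 0.4895 -0.1362  0.1714] z rel TCP 0.011973496128197592 y rel -0.0009973562085356595
tipcentre dark line end 0.008 [ 0.4933 -0.1356  0.1768] z rel TCP 0.017386832154009657 y rel -0.001519161675413315
tipcentre dark line end 0.011 [ 0.4962 -0.1351  0.1808] z rel TCP 0.021446834173368845 y rel -0.0019105157755715287
lowest 0 [ 0.4856 -0.1393  0.1628] z rel TCP 0.0034087090486964455 y rel -0.002948423755326529
lowest 0.004 [ 0.4895 -0.1386  0.1682] z rel TCP 0.008842824861381493 y rel -0.003453923789147461
lowest 0.008 [ 0.4933 -0.138   0.1737] z rel TCP 0.014276940674066207 y rel -0.003959423822968421
lowest 0.011 [ 0.4962 -0.1375  0.1777] z rel TCP 0.01835252753358002 y rel -0.004338548848334126
```

```bash
python3 - <<'E'
from h import *
np.set_printoptions(precision=4,suppress=True)
p=status.observe()["tool_pos"];c,s=np.cos(.288),np.sin(.288)
ex=np.array([c,s,0]);ey=np.array([-s,c,0])
def solve(uv,off):
    o,d=ray("scene",uv); t=((p+off*ex-o)@ex)/(d@ex); P=o+t*d; return (P-p)@ey,P[2]-p[2]
f3=lambda X,Y:(195+X/8-.5,205+Y/8-.5); f4=lambda X,Y:(224+X/6-.4,148+Y/6-.4)
for nm,uv in(("rodcap bottom",f4(318,338)),("plate front lower edge corner",f4(262,262)),("plate corner",f4(350,230)),("slider L bottom-left",f3(150,140)),("slider R bottom-right",f3(378,70)),("slider L top left",f3(105,45)),("finger at slider L outer",f3(185,150)),("tip L outer",f3(235,322)),("tip inner",f3(295,343)),("tip R outer",f3(352,290))):
    print(nm,[ (o,)+tuple(round(float(v),4) for v in solve(uv,o)) for o in(0,.008,.02,.03,.0375)])
E
```

```text
rodcap bottom [(0, 0.0825, 0.0749), (0.008, 0.0803, 0.0852), (0.02, 0.0771, 0.1007), (0.03, 0.0744, 0.1136), (0.0375, 0.0723, 0.1232)]
plate front lower edge corner [(0, 0.0704, 0.1118), (0.008, 0.0684, 0.1216), (0.02, 0.0654, 0.1363), (0.03, 0.0629, 0.1486), (0.0375, 0.061, 0.1577)]
plate corner [(0, 0.0943, 0.1128), (0.008, 0.092, 0.1226), (0.02, 0.0885, 0.1373), (0.03, 0.0856, 0.1495), (0.0375, 0.0834, 0.1587)]
slider L bottom-left [(0, -0.0199, 0.0829), (0.008, -0.0207, 0.0931), (0.02, -0.0218, 0.1084), (0.03, -0.0228, 0.1211), (0.0375, -0.0235, 0.1307)]
slider R bottom-right [(0, 0.0256, 0.0808), (0.008, 0.0242, 0.091), (0.02, 0.0221, 0.1064), (0.03, 0.0204, 0.1192), (0.0375, 0.0191, 0.1288)]
slider L top left [(0, -0.0233, 0.114), (0.008, -0.024, 0.1238), (0.02, -0.0251, 0.1385), (0.03, -0.026, 0.1507), (0.0375, -0.0267, 0.1598)]
finger at slider L outer [(0, -0.014, 0.0765), (0.008, -0.0148, 0.0868), (0.02, -0.0161, 0.1022), (0.03, -0.0172, 0.1151), (0.0375, -0.018, 0.1247)]
tip L outer [(0, -0.013, 0.018), (0.008, -0.0139, 0.0291), (0.02, -0.0152, 0.0457), (0.03, -0.0163, 0.0596), (0.0375, -0.0171, 0.07)]
tip inner [(0, -0.0023, 0.0042), (0.008, -0.0034, 0.0155), (0.02, -0.0049, 0.0324), (0.03, -0.0061, 0.0465), (0.0375, -0.0071, 0.0571)]
tip R outer [(0, 0.0114, 0.0152), (0.008, 0.0102, 0.0263), (0.02, 0.0084, 0.043), (0.03, 0.0069, 0.0569), (0.0375, 0.0058, 0.0673)]
```

```bash
python3 - <<'E'
from h import *
im=cams.grab_frame("scene").astype(int); a0=cv2.imread("pics/scene0.png").astype(int)
d=np.abs(im-a0).max(2); u,v=232,250
c=np.clip(d[v-25:v+25,u-25:u+25]*8,0,255).astype(np.uint8)
cv2.imwrite("pics/s5.png",cv2.resize(c,None,fx=8,fy=8,interpolation=cv2.INTER_NEAREST))
E
```

```text
(no output)
```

View pics/s5.png

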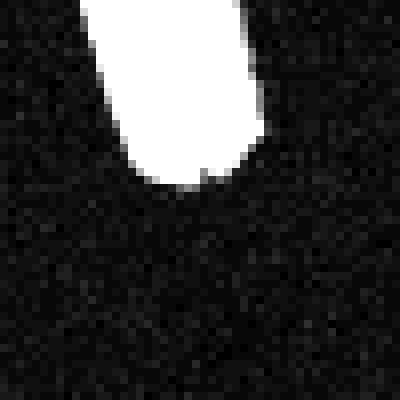

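The difference picture shows the drawn fingertips ending near (230,248), but the model predicts (234,254). That would put the tips 20–30 mm higher than the stated offset. I'll go to the nominal height, which is safe either way, and measure again.

Call:
{"method": "step_arm", "body": {"series": [{"x": 0, "y": 0, "z": -1, "yaw": 0, "claw": -1}, {"x": 0, "y": 0, "z": -0.8, "yaw": 0, "claw": -1}, {"x": 0, "y": 0, "z": -0.3, "yaw": 0, "claw": -1}, {"x": 0, "y": 0, "z": 0, "yaw": 0, "claw": -1}, {"x": 0, "y": 0, "z": 0, "yaw": 0, "claw": -1}]}}

```text
time_s: 5.48
tool_pos: [0.4857, -0.1364, 0.1384]
orientation: [3.141, -0.0, 0.288]
force: [-0.5, -0.4, -0.4]
gripper_width: 0.0005
```

```bash
python3 - <<'E'
from h import *
im=cams.grab_frame("scene");s=status.observe(); cv2.imwrite("pics/scene6.png",im);a0=cv2.imread("pics/scene0.png").astype(int)
d=np.abs(im.astype(int)-a0).max(2)>25; sub=d[:,205:260]
r=np.where(sub.any(1))[0].max(); print("lowest row",r, "cols",205+np.where(sub[r])[0], [ (k,205+np.where(sub[k])[0][[0,-1]]) for k in range(r-6,r+1)])
p=s["tool_pos"];print(p,s["q"],proj("scene",p-[0,0,.017]),proj("scene",p))
u,v=236,250
cv2.imwrite("pics/s6.png",cv2.resize(im[v-30:v+30,u-30:u+30],None,fx=9,fy=9,interpolation=cv2.INTER_CUBIC))
E
```

```text
lowest row 255 cols [231 232] [(249, array([224, 240])), (250, array([225, 239])), (251, array([225, 239])), (252, array([225, 238])), (253, array([226, 237])), (254, array([227, 233])), (255, array([231, 232]))]
[ 0.48570659 -0.13639694  0.13843101] [-4.98849343e-01 -5.03210747e-02  1.96677488e+00 -1.85239053e-05
  1.22461096e+00  7.84127252e-01] [236.09014882 261.05747655] [234.7458802  255.48667266]
```

View pics/s6.png

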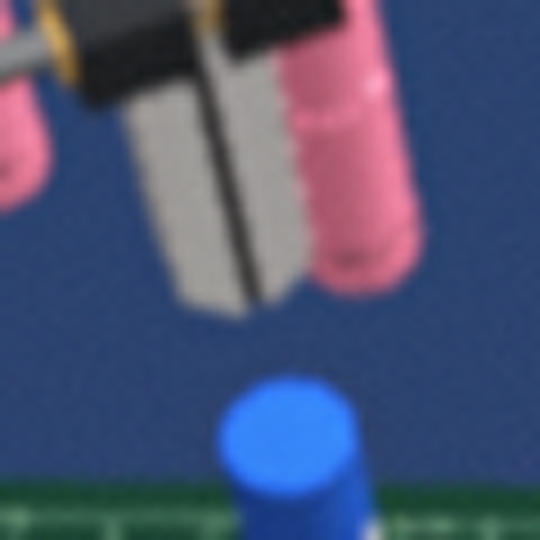

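Call:
{"method": "step_arm", "body": {"series": [{"x": 0, "y": 0, "z": 0, "yaw": 0.16, "claw": -1}, {"x": 0, "y": 0, "z": 0, "yaw": 0.16, "claw": -1}, {"x": 0, "y": 0, "z": 0, "yaw": 0.16, "claw": -1}, {"x": 0, "y": 0, "z": 0, "yaw": 0.16, "claw": -1}, {"x": 0, "y": 0, "z": 0, "yaw": 0.16, "claw": -1}, {"x": 0, "y": 0, "z": 0, "yaw": 0.16, "claw": -1}, {"x": 0, "y": 0, "z": 0, "yaw": 0.16, "claw": -1}, {"x": 0, "y": 0, "z": 0, "yaw": 0.16, "claw": -1}, {"x": 0, "y": 0, "z": 0, "yaw": 0, "claw": -1}, {"x": 0, "y": 0, "z": 0, "yaw": 0, "claw": -1}]}}

```text
time_s: 6.78
tool_pos: [0.4856, -0.1363, 0.1383]
orientation: [3.141, 0.0, 1.566]
force: [-0.4, -0.3, 0.3]
gripper_width: 0.0004
```

```bash
python3 - <<'E'
from h import *
im=cams.grab_frame("scene");s=status.observe(); t=cams.grab_frame("top"); cv2.imwrite("pics/top7.png",t);cv2.imwrite("pics/scene7.png",im);a0=cv2.imread("pics/scene0.png").astype(int)
d=np.abs(im.astype(int)-a0).max(2)>25; sub=d[:,205:260]
r=np.where(sub.any(1))[0].max(); print([ (k,205+np.where(sub[k])[0][[0,-1]]) for k in range(r-6,r+1)])
p=s["tool_pos"];print(p,s["orientation"],proj("scene",p-[0,0,.017]),proj("scene",p))
u,v=236,250
A=cv2.resize(im[v-75:v+35,u-55:u+55],(560,560),interpolation=cv2.INTER_CUBIC)
cv2.imwrite("pics/s7.png",A)
cv2.imwrite("pics/t7.png",cv2.resize(t[180:300,330:480],None,fx=5,fy=5,interpolation=cv2.INTER_CUBIC))
E
```

```text
[(253, array([205, 249])), (254, array([205, 248])), (255, array([205, 247])), (256, array([205, 240])), (257, array([205, 230])), (258, array([205, 220])), (259, array([205, 210]))]
[ 0.48556569 -0.13628052  0.13827391] [3.14143498e+00 5.58575151e-05 1.56608442e+00] [236.16823513 261.03180804] [234.82532195 255.46182726]
```

View pics/s7.png

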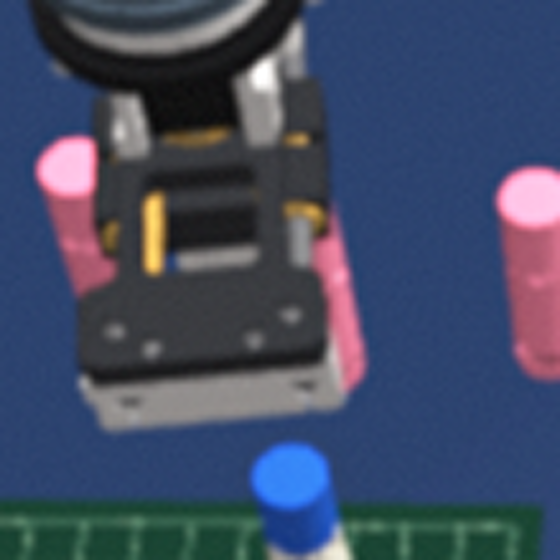

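View pics/t7.png

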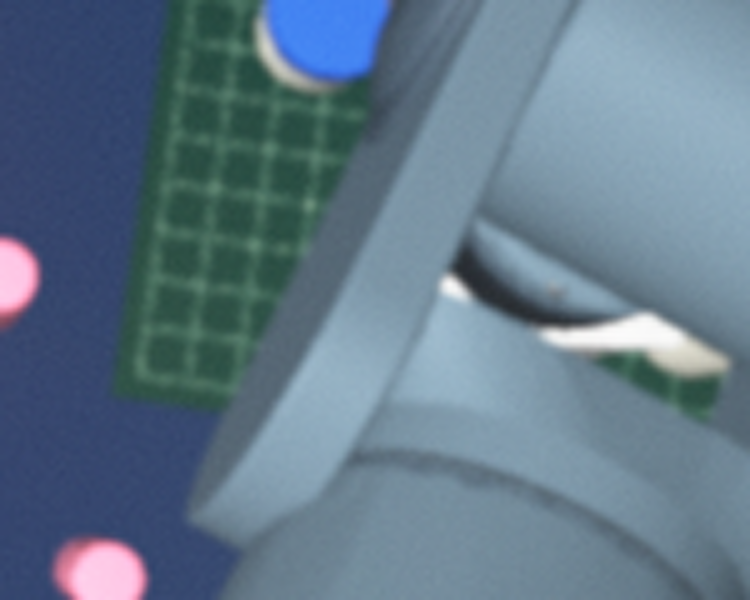

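```bash
python3 - <<'E'
from h import *
np.set_printoptions(precision=4,suppress=True)
p=status.observe()["tool_pos"]
for X,Y in((115,330),(152,348),(255,340),(290,315)):
    for dz in(.127,.157): print((X,Y),dz,atz("scene",(181+X/5.09-.5,175+Y/5.09-.5),p[2]+dz)-p,end=' ')
    print()
# earlier yaw A..D
p1=np.array([.4858,-.1364,.1597]);c,s=np.cos(.288),np.sin(.288);R=np.array([[c,s],[-s,c]])
for k,(X,Y) in dict(A=(232,67),B=(273,86),C=(310,164),D=(299,203)).items():
    print(k,[R@(atz("scene",(224+X/6-.4,148+Y/6-.4),p1[2]+dz)-p1)[:2] for dz in(.127,.157)])
E
```

```text
(115, 330) 0.127 [ 0.0531 -0.0308  0.127 ] (115, 330) 0.157 [ 0.0751 -0.0256  0.157 ] 
(152, 348) 0.127 [ 0.0607 -0.0204  0.127 ] (152, 348) 0.157 [ 0.0824 -0.0157  0.157 ] 
(255, 340) 0.127 [0.0616 0.0087 0.127 ] (255, 340) 0.157 [0.0832 0.0122 0.157 ] 
(290, 315) 0.127 [0.0542 0.0189 0.127 ] (290, 315) 0.157 [0.0761 0.0219 0.157 ] 
A [array([-0.0516,  0.0828]), array([-0.0243,  0.076 ])]
B [array([-0.0411,  0.0902]), array([-0.0144,  0.0831])]
C [array([-0.0126,  0.0895]), array([0.013 , 0.0824])]
D [array([-0.0017,  0.0825]), array([0.0234, 0.0757])]
```

```bash
python3 - <<'E'
from h import *
np.set_printoptions(precision=4,suppress=True)
p=status.observe()["tool_pos"]
for nm,X,Y in(("bottomL",108,432),("bottomR",345,406),("bottom mid",225,419),("top edge mid",205,375),("plate lower edge",205,378)):
    o,d=ray("scene",(181+X/5.09-.5,175+Y/5.09-.5))
    for xx in(.0885,.0925,.1): print(nm,xx,(o+d*(p[0]+xx-o[0])/d[0]-p)[1:])
E
```

```text
bottomL 0.0885 [-0.0327  0.1281]
bottomL 0.0925 [-0.0317  0.1339]
bottomL 0.1 [-0.0298  0.1449]
bottomR 0.0885 [0.0331 0.1286]
bottomR 0.0925 [0.0336 0.1344]
bottomR 0.1 [0.0345 0.1454]
bottom mid 0.0885 [-0.0003  0.1284]
bottom mid 0.0925 [0.0005 0.1343]
bottom mid 0.1 [0.0019 0.1452]
top edge mid 0.0885 [-0.0025  0.1505]
top edge mid 0.0925 [-0.0017  0.1562]
top edge mid 0.1 [-0.0002  0.1668]
plate lower edge 0.0885 [-0.0027  0.1491]
plate lower edge 0.0925 [-0.0019  0.1548]
plate lower edge 0.1 [-0.0005  0.1654]
```

Call:
{"method": "step_arm", "body": {"series": [{"x": 0, "y": 0, "z": 0, "yaw": -0.18, "claw": -1}, {"x": 0, "y": 0, "z": 0, "yaw": -0.18, "claw": -1}, {"x": 0, "y": 0, "z": 0, "yaw": -0.18, "claw": -1}, {"x": 0, "y": 0, "z": 0, "yaw": -0.18, "claw": -1}, {"x": 0, "y": 0, "z": 0, "yaw": 0, "claw": -1}]}}

```text
time_s: 7.5
tool_pos: [0.4855, -0.1363, 0.1382]
orientation: [3.142, 0.0, 0.849]
force: [0.0, 1.0, 0.1]
gripper_width: 0.0007
```

```bash
python3 - <<'E'
from h import *
im=cams.grab_frame("scene");s=status.observe(); cv2.imwrite("pics/scene8.png",im)
print(s["tool_pos"],s["orientation"])
b=cv2.imread("pics/scene6.png")
o=[]
for x in(b,im):
    a=x[180:265,185:285].astype(float);a=np.clip((a/255)**.6*255,0,255).astype(np.uint8); o.append(cv2.resize(a,None,fx=6,fy=6,interpolation=cv2.INTER_CUBIC)[:, 60:460])
cv2.imwrite("pics/s8.png",np.hstack(o))
E
```

```text
[ 0.48551376 -0.13629431  0.13816669] [-3.14159164e+00  1.58664073e-05  8.50261275e-01]
```

View pics/s8.png

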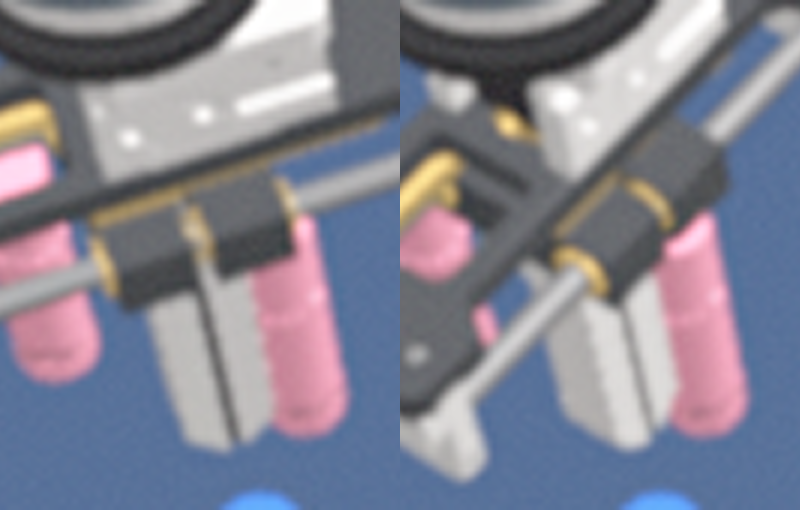

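```bash
python3 - <<'E'
from h import *
np.set_printoptions(precision=4,suppress=True)
p=np.array([.4856,-.1363,.1383])
def tool(X,Y,yaw):
    if X>=400: X-=400
    o,d=ray("scene",(185+(X+60)/6-.4,180+Y/6-.4));c,s=np.cos(yaw),np.sin(yaw);R=np.array([[c,s,0],[-s,c,0],[0,0,1]])
    return R@(o-p),R@d
for nm,a,b in(("sliderL low corner",(122,308),(612,303)),("sliderR low corner",(293,248),(725,188)),("seam end",(235,441),(650,436)),("tip low",(228,452),(632,450)),("slider split low",(208,280),(665,243)),("finger L outer bottom front",(190,438),(605,440))):
    o1,d1=tool(*a,.288);o2,d2=tool(*b,.850)
    t=np.linalg.lstsq(np.stack([d1,-d2],1),o2-o1,rcond=None)[0];A,B=o1+t[0]*d1,o2+t[1]*d2
    print(nm,(A+B)/2,"gap",np.linalg.norm(A-B))
E
```

```text
sliderL low corner [ 0.0317 -0.024   0.1234] gap 0.00035988640405075137
sliderR low corner [0.0314 0.0202 0.1226] gap 0.0008376441867891087
seam end [ 0.0076 -0.0018  0.0183] gap 0.0002629113992758304
tip low [ 0.0009 -0.0033  0.0063] gap 0.0015310564236131303
slider split low [ 0.0302 -0.0017  0.1215] gap 0.0011482994825782371
finger L outer bottom front [ 0.0022 -0.0124  0.022 ] gap 0.0033598861218306613
```

The views agree on the sideways position to within 2 mm. In height, though, the whole gripper shows about 33 mm above the reported pose: the pad seam ends 18 mm above the TCP, where the text puts the tips 17 mm below it. I won't risk the stick on that. I'll go over bare table between the mat and the block and settle it there.

Call:
{"method": "step_arm", "body": {"series": [{"x": 0, "y": 0, "z": 2, "yaw": 0, "claw": -1}, {"x": 0, "y": 0, "z": 4, "yaw": 0, "claw": -1}, {"x": 0, "y": 0, "z": 4, "yaw": 0, "claw": -1}, {"x": 1.5, "y": 1.2, "z": 2, "yaw": -0.15, "claw": -1}, {"x": 3, "y": 2.4, "z": 0, "yaw": -0.15, "claw": -1}, {"x": 4, "y": 3.2, "z": 0, "yaw": -0.15, "claw": -1}, {"x": 4, "y": 3.2, "z": 0, "yaw": -0.15, "claw": -1}, {"x": 4, "y": 3.2, "z": 0, "yaw": -0.15, "claw": -1}, {"x": 3, "y": 2.4, "z": 0, "yaw": 0, "claw": -1}, {"x": 0, "y": 0, "z": 0, "yaw": 0, "claw": -1}, {"x": 0, "y": 0, "z": 0, "yaw": 0, "claw": -1}]}}

```text
time_s: 8.93
tool_pos: [0.6801, 0.0194, 0.2579]
orientation: [3.141, 0.001, 0.099]
force: [1.0, -0.1, -0.1]
gripper_width: 0.0006
```

Call:
{"method": "step_arm", "body": {"series": [{"x": 0, "y": 0, "z": -3, "yaw": 0, "claw": -1}, {"x": 0, "y": 0, "z": -5, "yaw": 0, "claw": -1}, {"x": 0, "y": 0, "z": -5, "yaw": 0, "claw": -1}, {"x": 0, "y": 0, "z": -4, "yaw": 0, "claw": -1}, {"x": 0, "y": 0, "z": -2, "yaw": 0, "claw": -1}, {"x": 0, "y": 0, "z": -1, "yaw": 0, "claw": -1}, {"x": 0, "y": 0, "z": 0, "yaw": 0, "claw": -1}, {"x": 0, "y": 0, "z": 0, "yaw": 0, "claw": -1}]}}

```text
time_s: 9.93
tool_pos: [0.6819, 0.0195, 0.0602]
orientation: [3.141, -0.003, 0.098]
force: [0.2, 0.2, 0.6]
gripper_width: 0.0005
```

```bash
python3 - <<'E'
from h import *
im=cams.grab_frame("scene");t=cams.grab_frame("top");s=status.observe(); p=s["tool_pos"]
print(p,s["orientation"],s["force"],proj("scene",p-[0,0,.017]),proj("scene",np.array([p[0],p[1],0])))
a=im[250:430,230:470]; a=cv2.resize(a,None,fx=3.3,fy=3.3,interpolation=cv2.INTER_CUBIC)
for dz in(-.017,.0165):
    q=(proj("scene",p+[0,0,dz])-[230,250])*3.3; cv2.drawMarker(a,(int(q[0]),int(q[1])),(0,255,0),0,12,1)
cv2.imwrite("pics/s9.png",a);cv2.imwrite("pics/t9.png",t)
E
```

```text
[0.68157335 0.0196306  0.05981927] [ 3.14096598e+00 -2.57521054e-03  9.79804185e-02] [ 1.00476414 -0.0236341  -0.43158568] [342.52820193 376.91455722] [342.23703817 386.80556221]
```

View pics/s9.png

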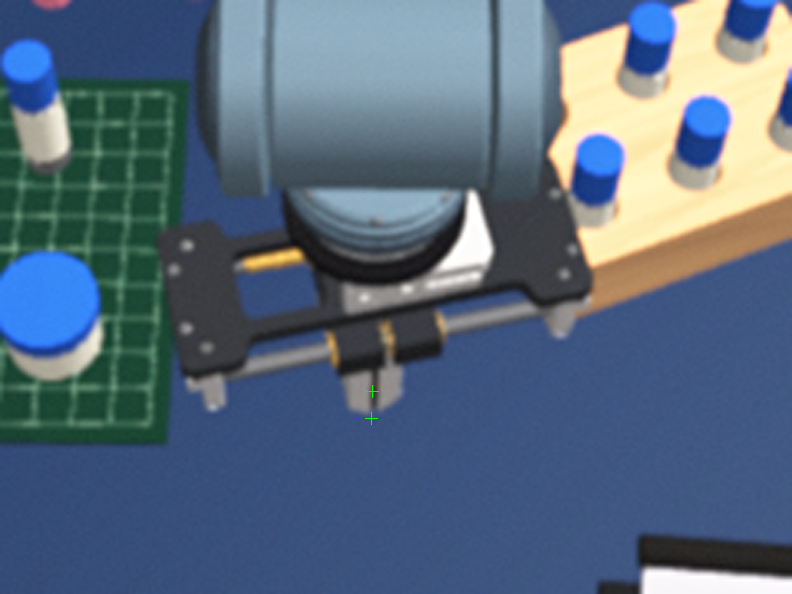

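View pics/t9.png

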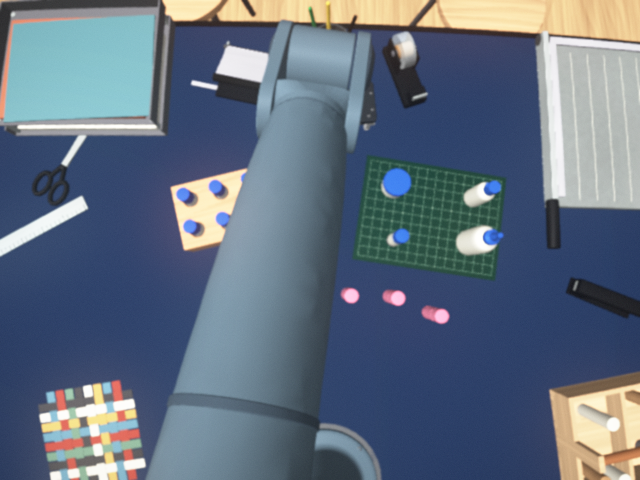

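The same offset shows at this pose. I'll lower over bare table in small steps, watching the force.

Call:
{"method": "step_arm", "body": {"series": [{"x": 0, "y": 0, "z": -1.5, "yaw": 0, "claw": -1}, {"x": 0, "y": 0, "z": -1.5, "yaw": 0, "claw": -1}, {"x": 0, "y": 0, "z": -0.7, "yaw": 0, "claw": -1}, {"x": 0, "y": 0, "z": -0.2, "yaw": 0, "claw": -1}, {"x": 0, "y": 0, "z": 0, "yaw": 0, "claw": -1}, {"x": 0, "y": 0, "z": 0, "yaw": 0, "claw": -1}]}}

```text
time_s: 10.78
tool_pos: [0.681, 0.0196, 0.0197]
orientation: [3.141, -0.001, 0.098]
force: [-0.1, -0.2, 0.6]
gripper_width: 0.0006
```

Call:
{"method": "step_arm", "body": {"series": [{"x": 0, "y": 0, "z": -0.1, "yaw": 0, "claw": -1}, {"x": 0, "y": 0, "z": -0.1, "yaw": 0, "claw": -1}, {"x": 0, "y": 0, "z": -0.1, "yaw": 0, "claw": -1}, {"x": 0, "y": 0, "z": 0, "yaw": 0, "claw": -1}]}}

```text
time_s: 11.28
tool_pos: [0.6804, 0.0197, 0.016]
orientation: [-3.142, 0.0, 0.098]
force: [1.1, 0.4, 0.1]
gripper_width: 0.0004
```

Call:
{"method": "step_arm", "body": {"series": [{"x": 0, "y": 0, "z": -0.1, "yaw": 0, "claw": -1}, {"x": 0, "y": 0, "z": -0.1, "yaw": 0, "claw": -1}, {"x": 0, "y": 0, "z": 0, "yaw": 0, "claw": -1}]}}

```text
time_s: 11.65
tool_pos: [0.6804, 0.0197, 0.014]
orientation: [-3.142, 0.0, 0.098]
force: [-0.2, 0.9, 0.2]
gripper_width: 0.0004
```

Call:
{"method": "step_arm", "body": {"series": [{"x": 0, "y": 0, "z": -0.2, "yaw": 0, "claw": -1}, {"x": 0, "y": 0, "z": -0.2, "yaw": 0, "claw": -1}, {"x": 0, "y": 0, "z": -0.2, "yaw": 0, "claw": -1}, {"x": 0, "y": 0, "z": 0, "yaw": 0, "claw": -1}]}}

```text
time_s: 12.15
tool_pos: [0.6803, 0.0197, 0.0078]
orientation: [-3.141, 0.001, 0.098]
force: [1.1, 0.4, -0.5]
gripper_width: 0.0004
```

```bash
python3 - <<'E'
from h import *
im=cams.grab_frame("scene");s=status.observe(); p=s["tool_pos"]
print(s["time_s"],p,s["force"],proj("scene",np.array([p[0],p[1],0])))
a=cv2.resize(im[320:420,280:400],None,fx=6,fy=6,interpolation=cv2.INTER_CUBIC)
for z in(0,.02,.04):
  for o in(0,.008):
    q=(proj("scene",np.array([p[0]+o,p[1]+o*.1,z]))-[280,320]+.5)*6; cv2.drawMarker(a,(int(q[0]),int(q[1])),(0,255,0),0,10,1);print(z,o,q)
cv2.imwrite("pics/s10.png",a)
E
```

```text
12.2 [0.68041674 0.01973901 0.00800157] [-0.06371633  0.75220842  0.49382251] [342.20886276 386.15138534]
0 0 [376.25317653 399.90831205]
0 0.008 [382.89776799 426.50583774]
0.02 0 [377.05082364 372.65586934]
0.02 0.008 [383.8070929  399.56744546]
0.04 0 [377.87470502 344.50527808]
0.04 0.008 [384.74646312 371.73727701]
```

View pics/s10.png

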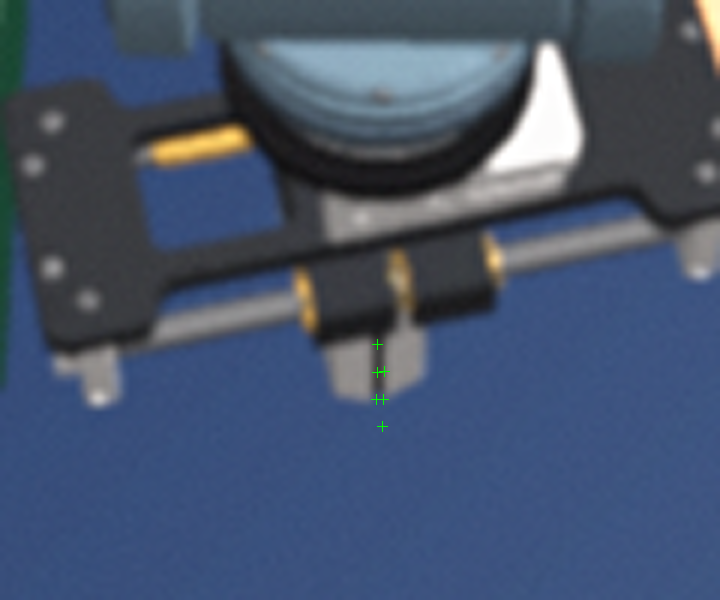

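No force even at reported z = 8 mm, where the stated geometry would put the tips 9 mm inside the table. So the reported TCP height really is about 31 mm low, the pictures are right, and nothing was touched. By picture the tips are about 14 mm above the reported TCP. That makes the reported heights to aim for about 0.107 at the stick and 0.066 at the hole.

Call:
{"method": "step_arm", "body": {"series": [{"x": 0, "y": 0, "z": 2, "yaw": 0, "claw": -1}, {"x": 0, "y": 0, "z": 5, "yaw": 0, "claw": -1}, {"x": 0, "y": 0, "z": 5, "yaw": 0, "claw": -1}, {"x": 0, "y": 0, "z": 5, "yaw": 0, "claw": -1}, {"x": -1.5, "y": -1.2, "z": 2.2, "yaw": 0, "claw": -1}, {"x": -3, "y": -2.4, "z": 0, "yaw": 0, "claw": -1}, {"x": -4, "y": -3.2, "z": 0, "yaw": 0, "claw": -1}, {"x": -4, "y": -3.2, "z": 0, "yaw": 0, "claw": -1}, {"x": -4, "y": -3.2, "z": 0, "yaw": 0, "claw": -1}, {"x": -3, "y": -2.3, "z": 0, "yaw": 0, "claw": -1}, {"x": 0, "y": 0, "z": 0, "yaw": 0, "claw": -1}, {"x": 0, "y": 0, "z": 0, "yaw": 0, "claw": -1}]}}

```text
time_s: 13.7
tool_pos: [0.4862, -0.1353, 0.2014]
orientation: [3.141, -0.002, 0.098]
force: [-0.7, 1.2, -0.0]
gripper_width: 0.0007
```

Call:
{"method": "step_arm", "body": {"series": [{"x": 0, "y": 0, "z": -2, "yaw": 0, "claw": -1}, {"x": 0, "y": 0, "z": -2.5, "yaw": 0, "claw": -1}, {"x": 0, "y": 0, "z": -1.5, "yaw": 0, "claw": -1}, {"x": 0, "y": 0, "z": -1, "yaw": 0, "claw": -1}, {"x": 0, "y": 0, "z": 0, "yaw": 0, "claw": -1}, {"x": 0, "y": 0, "z": 0, "yaw": 0, "claw": -1}]}}

```text
time_s: 14.45
tool_pos: [0.4861, -0.1355, 0.131]
orientation: [3.141, -0.001, 0.098]
force: [-0.9, -0.1, 0.8]
gripper_width: 0.0002
```

Down 1.4 cm more, then look.

Call:
{"method": "step_arm", "body": {"series": [{"x": 0, "y": 0, "z": -0.6, "yaw": 0, "claw": -1}, {"x": 0, "y": 0, "z": -0.5, "yaw": 0, "claw": -1}, {"x": 0, "y": 0, "z": -0.3, "yaw": 0, "claw": -1}, {"x": 0, "y": 0, "z": 0, "yaw": 0, "claw": -1}, {"x": 0, "y": 0, "z": 0, "yaw": 0, "claw": -1}]}}

```text
time_s: 15.08
tool_pos: [0.4856, -0.1353, 0.1163]
orientation: [3.142, -0.0, 0.098]
force: [-0.5, -0.3, -0.2]
gripper_width: 0.0005
```

```bash
python3 - <<'E'
from h import *
im=cams.grab_frame("scene");s=status.observe(); p=s["tool_pos"]
print(s["time_s"],p,s["force"])
u0,v0=200,215
a=cv2.resize(im[v0:v0+75,u0:u0+75],None,fx=8,fy=8,interpolation=cv2.INTER_CUBIC)
for z in(.121,.126,.131,.136):
    q=(proj("scene",np.array([p[0]+.008,p[1]-.001,z]))-[u0,v0]+.5)*8; cv2.drawMarker(a,(int(q[0]),int(q[1])),(0,255,0),0,10,1);print(z,q)
q=(proj("scene",np.array([.4855,-.136,.101]))-[u0,v0]+.5)*8; cv2.drawMarker(a,(int(q[0]),int(q[1])),(0,0,255),0,10,1)
cv2.imwrite("pics/s11.png",a)
E
```

```text
15.125 [ 0.48562375 -0.13533919  0.11632512] [-0.73883195 -0.14687439 -0.01689427]
0.121 [294.64363241 404.77428363]
0.126 [291.5060923  391.87036021]
0.131 [288.34329823 378.86239391]
0.136 [285.15494465 365.74912361]
```

View pics/s11.png

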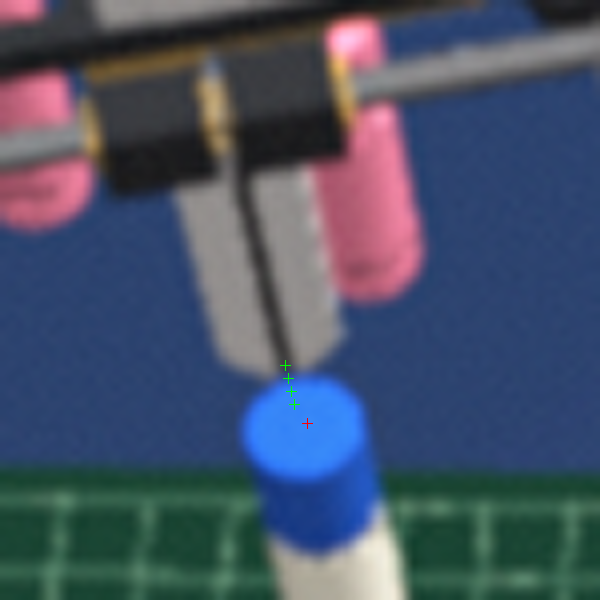

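Call:
{"method": "step_arm", "body": {"series": [{"x": 0, "y": 0, "z": -0.5, "yaw": 0, "claw": -1}, {"x": 0, "y": 0, "z": -0.3, "yaw": 0, "claw": -1}, {"x": 0, "y": 0, "z": -0.2, "yaw": 0, "claw": -1}, {"x": 0, "y": 0, "z": 0, "yaw": 0, "claw": -1}, {"x": 0, "y": 0, "z": 0, "yaw": 0, "claw": -1}]}}

```text
time_s: 15.75
tool_pos: [0.4856, -0.1353, 0.1062]
orientation: [3.141, -0.0, 0.098]
force: [0.1, 0.7, -0.0]
gripper_width: 0.0005
```

```bash
python3 - <<'E'
from h import *
im=cams.grab_frame("scene");s=status.observe(); p=s["tool_pos"]
print(s["time_s"],p,s["force"])
u0,v0=200,215
a=cv2.resize(im[v0:v0+75,u0:u0+75],None,fx=8,fy=8,interpolation=cv2.INTER_CUBIC)
for z in(.111,.116,.121,.126):
    q=(proj("scene",np.array([p[0]+.008,p[1]-.001,z]))-[u0,v0]+.5)*8; cv2.drawMarker(a,(int(q[0]),int(q[1])),(0,255,0),0,10,1);print(z,q)
cv2.imwrite("pics/s12.png",a)
E
```

```text
15.8 [ 0.48560841 -0.13532473  0.10630375] [-0.72763744 -0.45215782 -0.16962446]
0.111 [300.90962584 430.20718988]
0.116 [297.82198535 417.5074947 ]
0.121 [294.70969017 404.70621894]
0.126 [291.57244434 391.80214113]
```

View pics/s12.png

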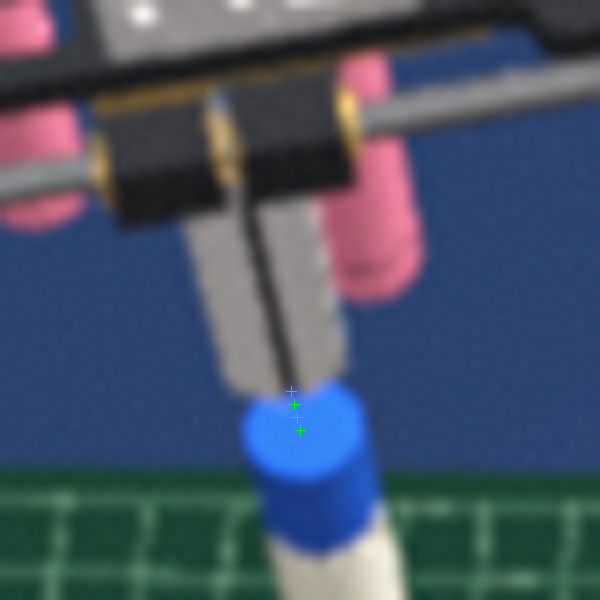

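Seam end is at zoomed (292,392), so the tips are about 22–24 mm above the cap. I'll trim 2 mm down and hold.

Call:
{"method": "step_arm", "body": {"series": [{"x": 0, "y": 0, "z": -0.2, "yaw": 0, "claw": -1}, {"x": 0, "y": 0, "z": 0, "yaw": 0, "claw": -1}, {"x": 0, "y": 0, "z": 0, "yaw": 0, "claw": -1}, {"x": 0, "y": 0, "z": 0, "yaw": 0, "claw": -1}, {"x": 0, "y": 0, "z": 0, "yaw": 0, "claw": -1}, {"x": 0, "y": 0, "z": 0, "yaw": 0, "claw": -1}, {"x": 0, "y": 0, "z": 0, "yaw": 0, "claw": -1}, {"x": 0, "y": 0, "z": 0, "yaw": 0, "claw": -1}, {"x": 0, "y": 0, "z": 0, "yaw": 0, "claw": -1}, {"x": 0, "y": 0, "z": 0, "yaw": 0, "claw": -1}, {"x": 0, "y": 0, "z": 0, "yaw": 0, "claw": -1}, {"x": 0, "y": 0, "z": 0, "yaw": 0, "claw": -1}]}}

```text
time_s: 17.3
tool_pos: [0.4855, -0.1353, 0.1042]
orientation: [3.142, 0.0, 0.098]
force: [-0.7, 0.0, -0.5]
gripper_width: 0.0004
```

Call:
{"method": "step_arm", "body": {"series": [{"x": 0, "y": 0, "z": 0, "yaw": 0, "claw": -1}, {"x": 0, "y": 0, "z": 0, "yaw": 0, "claw": -1}, {"x": 0, "y": 0, "z": 0, "yaw": 0, "claw": -1}, {"x": 0, "y": 0, "z": 0, "yaw": 0, "claw": -1}, {"x": 0, "y": 0, "z": 0, "yaw": 0, "claw": -1}, {"x": 0, "y": 0, "z": 0, "yaw": 0, "claw": -1}, {"x": 0, "y": 0, "z": 0, "yaw": 0, "claw": -1}, {"x": 0, "y": 0, "z": 0, "yaw": 0, "claw": -1}, {"x": 0, "y": 0, "z": 0, "yaw": 0, "claw": -1}, {"x": 0, "y": 0, "z": 0, "yaw": 0, "claw": -1}]}}

```text
time_s: 18.55
tool_pos: [0.4855, -0.1353, 0.1042]
orientation: [-3.142, -0.0, 0.098]
force: [-0.1, -0.3, -0.4]
gripper_width: 0.0002
```

Call:
{"method": "step_arm", "body": {"series": [{"x": 0, "y": 0, "z": 2, "yaw": 0, "claw": -1}, {"x": 0, "y": 0, "z": 4, "yaw": 0, "claw": -1}, {"x": 0, "y": 1, "z": 2, "yaw": 0, "claw": -1}, {"x": 0.5, "y": 3, "z": 0, "yaw": 0, "claw": -1}, {"x": 0.7, "y": 4.5, "z": 0, "yaw": 0, "claw": -1}, {"x": 0.7, "y": 4.5, "z": 0, "yaw": 0, "claw": -1}, {"x": 0.7, "y": 4.5, "z": 0, "yaw": 0, "claw": -1}, {"x": 0.7, "y": 4.5, "z": 0, "yaw": 0, "claw": -1}, {"x": 0.5, "y": 3, "z": 0, "yaw": 0, "claw": -1}, {"x": 0.2, "y": 1.7, "z": 0, "yaw": 0, "claw": -1}, {"x": 0, "y": 0, "z": 0, "yaw": 0, "claw": -1}, {"x": 0, "y": 0, "z": 0, "yaw": 0, "claw": -1}]}}

```text
time_s: 20.05
tool_pos: [0.5254, 0.1309, 0.1841]
orientation: [3.141, 0.0, 0.097]
force: [0.1, -0.2, -0.7]
gripper_width: 0.0004
```

Call:
{"method": "step_arm", "body": {"series": [{"x": 0, "y": 0, "z": -2, "yaw": 0, "claw": -1}, {"x": 0, "y": 0, "z": -3, "yaw": 0, "claw": -1}, {"x": 0, "y": 0, "z": -3, "yaw": 0, "claw": -1}, {"x": 0, "y": 0, "z": -2, "yaw": 0, "claw": -1}, {"x": 0, "y": 0, "z": -0.8, "yaw": 0, "claw": -1}, {"x": 0, "y": 0, "z": -0.3, "yaw": 0, "claw": -1}, {"x": 0, "y": 0, "z": 0, "yaw": 0, "claw": -1}, {"x": 0, "y": 0, "z": 0, "yaw": 0, "claw": -1}]}}

```text
time_s: 21.05
tool_pos: [0.5262, 0.1317, 0.0741]
orientation: [3.142, -0.002, 0.098]
force: [-0.8, 0.5, 0.1]
gripper_width: 0.0004
```

```bash
python3 - <<'E'
from h import *
im=cams.grab_frame("scene");s=status.observe(); p=s["tool_pos"]
print(s["time_s"],p,s["force"])
u0,v0=350,230
a=cv2.resize(im[v0:v0+90,u0:u0+90],None,fx=6.6,fy=6.6,interpolation=cv2.INTER_CUBIC)
for z in(.08,.085,.09):
    q=(proj("scene",np.array([p[0]+.008,p[1]-.001,z]))-[u0,v0]+.5)*6.6; cv2.drawMarker(a,(int(q[0]),int(q[1])),(0,255,0),0,10,1);print(z,q)
q=(proj("scene",np.array([.526,.1312,.06]))-[u0,v0]+.5)*6.6; cv2.drawMarker(a,(int(q[0]),int(q[1])),(0,0,255),0,10,1)
cv2.imwrite("pics/s13.png",a)
E
```

```text
21.1 [0.52607073 0.13176901 0.07395717] [ 0.00187555 -0.06465538 -0.08540239]
0.08 [300.41386094 340.29243877]
0.085 [301.98951766 330.33073637]
0.09 [303.57753252 320.2907517 ]
```

View pics/s13.png

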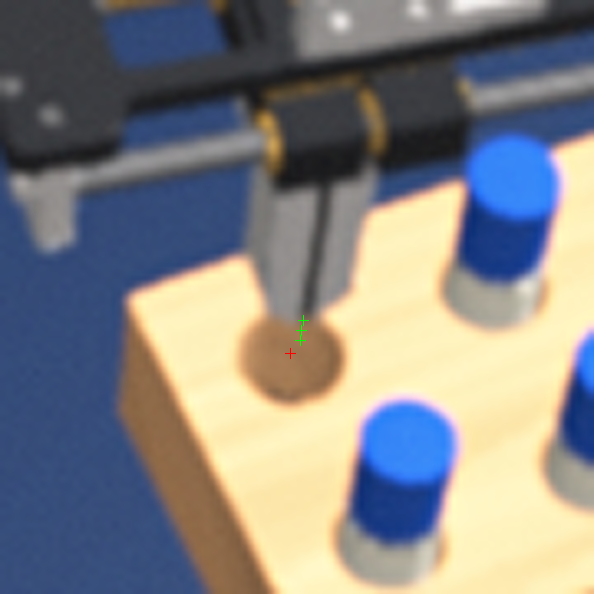

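The fingertips are over the empty hole with about 30 mm left. Down 1 cm, then hold.

Call:
{"method": "step_arm", "body": {"series": [{"x": 0, "y": 0, "z": -0.5, "yaw": 0, "claw": -1}, {"x": 0, "y": 0, "z": -0.3, "yaw": 0, "claw": -1}, {"x": 0, "y": 0, "z": -0.2, "yaw": 0, "claw": -1}, {"x": 0, "y": 0, "z": 0, "yaw": 0, "claw": -1}, {"x": 0, "y": 0, "z": 0, "yaw": 0, "claw": -1}, {"x": 0, "y": 0, "z": 0, "yaw": 0, "claw": -1}, {"x": 0, "y": 0, "z": 0, "yaw": 0, "claw": -1}]}}

```text
time_s: 21.98
tool_pos: [0.5256, 0.1317, 0.0633]
orientation: [3.142, -0.0, 0.098]
force: [-0.5, -0.5, -0.0]
gripper_width: 0.0008
```

```bash
python3 - <<'E'
from h import *
im=cams.grab_frame("scene");t=cams.grab_frame("top");s=status.observe(); p=s["tool_pos"]
print(s["time_s"],p,s["force"])
u0,v0=350,230
a=cv2.resize(im[v0:v0+90,u0:u0+90],None,fx=4.4,fy=4.4,interpolation=cv2.INTER_CUBIC)
q=(proj("scene",np.array([p[0]+.008,p[1]-.001,.08]))-[u0,v0]+.5)*4.4; cv2.drawMarker(a,(int(q[0]),int(q[1])),(0,255,0),0,10,1)
b=cv2.resize(im[160:390,100:330],(396,396))
cv2.imwrite("pics/s14.png",np.hstack([a,b]))
E
```

```text
22.075 [0.52554842 0.13173216 0.06321125] [-0.77462516  1.05822409 -0.23261706]
```

View pics/s14.png

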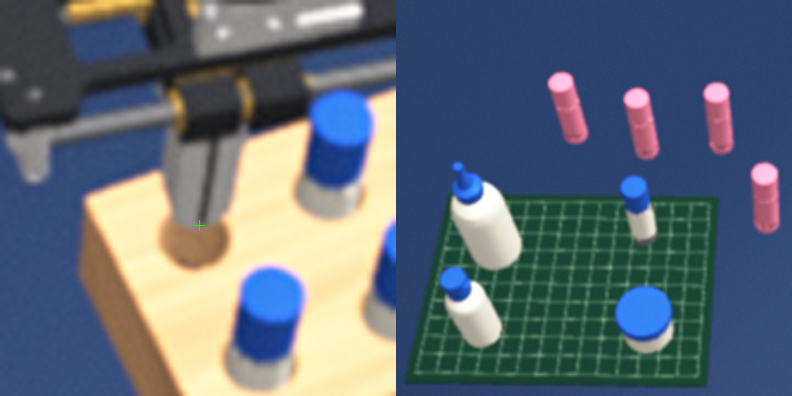

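The tip sits within a pixel or two of the 20 mm mark, centred over the hole, and everything on the mat is where it was. Holding.

Call:
{"method": "step_arm", "body": {"series": [{"x": 0, "y": 0, "z": 0, "yaw": 0, "claw": -1}, {"x": 0, "y": 0, "z": 0, "yaw": 0, "claw": -1}, {"x": 0, "y": 0, "z": 0, "yaw": 0, "claw": -1}, {"x": 0, "y": 0, "z": 0, "yaw": 0, "claw": -1}, {"x": 0, "y": 0, "z": 0, "yaw": 0, "claw": -1}, {"x": 0, "y": 0, "z": 0, "yaw": 0, "claw": -1}, {"x": 0, "y": 0, "z": 0, "yaw": 0, "claw": -1}, {"x": 0, "y": 0, "z": 0, "yaw": 0, "claw": -1}, {"x": 0, "y": 0, "z": 0, "yaw": 0, "claw": -1}, {"x": 0, "y": 0, "z": 0, "yaw": 0, "claw": -1}, {"x": 0, "y": 0, "z": 0, "yaw": 0, "claw": -1}, {"x": 0, "y": 0, "z": 0, "yaw": 0, "claw": -1}]}}

```text
time_s: 23.58
tool_pos: [0.5255, 0.1317, 0.0632]
orientation: [-3.142, -0.0, 0.098]
force: [-0.3, -0.5, -0.2]
gripper_width: 0.0006
```

Call:
{"method": "step_arm", "body": {"series": [{"x": 0, "y": 0, "z": 0, "yaw": 0, "claw": -1}, {"x": 0, "y": 0, "z": 0, "yaw": 0, "claw": -1}, {"x": 0, "y": 0, "z": 0, "yaw": 0, "claw": -1}, {"x": 0, "y": 0, "z": 0, "yaw": 0, "claw": -1}, {"x": 0, "y": 0, "z": 0, "yaw": 0, "claw": -1}, {"x": 0, "y": 0, "z": 0, "yaw": 0, "claw": -1}, {"x": 0, "y": 0, "z": 0, "yaw": 0, "claw": -1}, {"x": 0, "y": 0, "z": 0, "yaw": 0, "claw": -1}]}}

```text
time_s: 24.58
tool_pos: [0.5255, 0.1317, 0.0632]
orientation: [-3.142, -0.0, 0.098]
force: [-1.0, 0.0, -0.5]
gripper_width: 0.0008
```

```bash
python3 - <<'E'
from bench import status,ctrl
s=status.observe();print(s["time_s"],s["tool_pos"],s["force"]);print(ctrl.close_job())
E
```

```text
24.575 [0.52551288 0.1317192  0.06316872] [-0.97282049  0.01563595 -0.49360955]
the job is handed in; nothing more can be done
None
```

I pointed with closed fingers at the stray glue stick's cap for about 2.5 s, then at the block's empty hole for about 2.5 s. I handed the job in at 24.6 s, still pointing at the hole. By picture, the fingertips were about 2 cm above each target (to within about 3 mm) and within about 2 mm of centre.

**What disagreed:** the reported tool height did not match the pictures. Both cameras put the whole gripper about 31 mm higher than the reported pose and the stated 17 mm fingertip offset allow; the sideways position agreed to within about 2 mm.

**How I settled it:** I lowered the closed fingers over bare table between the mat and the block. At a reported height of 8 mm, the stated geometry would have had the tips 9 mm inside the table, but there was no contact force. I then set both pointing heights from the pictures. This meant two early stops over the stray stick, with the tips about 4–6 cm above it by picture.

**Last checks:** force readings stayed within about 1 N (noise) in every reading. The last picture showed the stray stick, the bottles, the pot and the pink look-alikes where they had been. I did not get a clean top-camera view of the fingertips because the arm hides them, so the 2 cm gaps rest on the scene camera.

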